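Show the tooling ball to the bench camera

ROBOT

A 6-joint arm with a two-finger parallel gripper is mounted at the origin on the work surface. World frame = base frame: x ahead of the robot, y to its left, z up, the work surface at z = 0. Lengths are in m, angles in rad, forces in N, time in s.
With the tool pointing down it reaches from about 0.375 to 0.975 m from the base axis. Payload 3.8 kg.
Tool frame: the origin (TCP) lies on the centre line of the jaws, within the pads' length; the fingertips stand 17 mm ahead of it and the grasp point (between the pads) lies 2 mm behind it; x points along the fingers, y is the direction in which the jaws open and shut, and the axes are right-handed (so a half turn about x gives the same grasp; the last joint's range is limited). The gripper opens to 88 mm and grips with 3 to 60 N. Pads are 18 mm wide; open, the fingers measure 123 mm over their backs; the gripper's body (75 mm by 187 mm) begins 45 mm behind the grasp point.
Start: joints at [1.183, 0.264, 1.604, -0, 1.274, -0.037], TCP at [0.232, 0.634, 0.256] pointing down, gripper open.
Joint ranges: [-2.63, 2.63], [-0.94, 2.18], [0.31, 2.57], [-1.31, 4.45], [0, 2.66], [-2.55, 2.55]. Speed limits (rad/s): [2.57, 2.57, 3.14, 3.14, 3.14, 3.14].

INTERFACE

Orientations are given as a rotation vector (axis times angle).
In Python, from workcell import bot, viewer gives the robot as it stands.
- The arm moves only by the tool play_rows, never from a script. Its argument "targets" is a list of rows, each a list of 6 numbers: the shift along the tool's x, y, z each as a share of 0.025 m, from -1 to 1, then the turn, a rotation vector about the tool's x, y, z each as a share of 0.12 rad, from -1 to 1. In form: [[dx, dy, dz, ax, ay, az], ...]. A call has 1 to 8 rows; each row shifts and turns the commanded pose from where the row before left it, along the tool's axes as they then stand; what a row does not reach is not made up. A row lasts 1/12 s, in which the tool goes at most 41.7 mm and 7.16 degrees, less where a joint would pass 70% of its speed; a pose out of reach is approached as far as the arm can. A call with a number of a shift or a turn outside -1 to 1 is refused whole. A call with a gripper value outside its range is refused whole. "claw" is the closure, from 0 (fully open) to 1 (shut), set as the call begins (left out, the last holds). The fingers move at their own pace and stop on an object; "newtons" is the grip in N (left out, the last holds). Time passes only in rows, so rows that do not move let the fingers close. It gives the time, the measured TCP pose, the force and the opening at its end, in the units of the state.
- bot.get_obs(): the state, without advancing time (a new reading comes with each control period).
- viewer.read_camera(name): name is "side" or "top"; returns a dict with "frame" (400x640x3 uint8, red, green, blue), "mtx" (3x3 intrinsics, pixels), "k1" (the pictures are not rectified: a ray, as slopes to the right and down, at radius r is drawn at 1 + k1 r^2 times it, then the intrinsics apply), "rvec" (rotation vector, rad) and "tvec" (3), from world to camera coordinates, as OpenCV has them. Camera axes: x right, y down, z forward; pixel columns grow to the right and rows downward; lengths in m; the calibration is good to about 2 mm. A picture is of the moment at which its call begins. There is no depth.
- bot.sign_off(): hands the job in, once; it reports no verdict.
The state is a dict: "time": time; "qpos": joint angles; "dq": joint speeds; "tau": joint torques, N m; "tool_pos": TCP position; "ee_rot": TCP orientation; "contact_force": force on the tool from outside, world axes, zero at the start; "ft_torque": the same for the moment, N m; "finger_gap": opening from 0.0 (shut) to 1.0 (fully open).
Only numpy, scipy, OpenCV 4.12 (cv2) and the standard library are available. Lean on these libraries where they do the work, as an engineer would, in place of code of your own. Each camera call takes 0.05 s, during which the arm holds its last target.

TASK

Wake the bench inspection camera by pressing the spring plunger on its top fully down to its stop and letting it come back up. Then take the grip fin above the swivel mirror and turn the mirror until the camera sees the ball that stands on one of the two leg blanks reflected in the middle of the mirror, and finish while still holding the mirror still at that angle: it springs back if let go. Leave the tape measure, the jar and the screwdriver where they are.

Things in the scene. Friction and masses are not known exactly. Their poses are not given: they have to be found in the camera images.
- rig: Fixed inspection rig: aluminium base plate 270 x 90 x 12 mm screwed to the bench, with a black camera (68 x 64 mm, top 150 mm above the bench) at one end and a swivel mirror on a short upright post at the other. Origin on the bench under the vertical axis of the mirror; x points from the camera to the mirror (the way the camera looks), z up. The camera's centre is 172 mm before the mirror axis (at x = -172 mm). The optical axis is level, 120 mm above the bench.
- lens (a point): Centre of the front of the camera's lens (a dark tube 48 mm across), 115 mm before the mirror axis and 120 mm above the bench; the camera looks from here straight at the mirror's axis.
- plunger_top (a point): Middle of the top of the camera's spring plunger, a steel mushroom head 34 mm across and 12 mm thick above the middle of the camera, 184 mm above the bench when up.
- plunger (a joint): How far the plunger is pressed down, m: 0 up, 0.010 at its stop. Its spring pushes back with 2 N at the top and 7 N at the stop and brings it up again when let go.
- mirror (a joint): Turn of the mirror about its vertical axis, rad: 0 when it faces straight back at the camera (its rest, where a spring of 0.12 N m per rad returns it from either side), positive counter-clockwise seen from above, limits -1.2 and 1.2. The reflected line of sight turns twice as far as the mirror.
- mirror_centre (a point): Centre of the mirror's glass, on the swivel axis, 120 mm above the bench. The mirror plate is upright, 76 mm wide, 80 mm high and 7 mm thick, glass on its x = 0 plane; its own -x axis is the glass's outward normal, which looks to the camera at rest.
- mirror_grip (a point): Where to grip: in the upper part of the flat upright fin above the mirror, parallel to the glass. The fin is 8 mm thick (along the mirror's x), 46 mm wide (along the mirror's y), and its top is 216 mm above the bench, 14 mm above this point; it is free down to the mirror frame's top edge 160 mm above the bench. The point lies 4 mm behind the swivel axis (at mirror x = +4 mm).
- sight (a point): The reflected line of sight, not a visible thing: origin at the mirror's centre, its x axis points along the level line in which the camera looks after reflection in the mirror; z up. The ball is seen in the middle of the mirror when it lies on this x axis.
- ball (a point): Centre of the steel tooling ball, 28 mm across, 120 mm above the bench, on a thin stem on top of a fixed upright wooden leg blank (46 mm square, 92 mm high with its 90 mm square steel foot). It stands on the left or the right of the mirror, about 190 to 280 mm away.
- leg_cap: The other fixed leg blank, the same but topped with a flat square steel plate 34 mm wide in place of the ball, its top 118 mm above the bench. Origin under its middle, on the bench. Nothing to do with it.
- tape: Loose grey tape measure, 62 x 36 x 60 mm, a bystander on the bench; origin under its middle.
- jar: Loose amber glass jar, 60 mm across, 75 mm high, a bystander on the bench; origin under its middle.
- screwdriver: Loose screwdriver, 190 mm long, lying on the bench, a bystander; lies along its x.
Mind the look-alikes: they are no part of the job. What is shaped like the part that bears ball but purple or red is not meant.

How it is judged:
On the way, in this order (a step that is already met when the one before it is completed fails the run):
1. the plunger is pressed down to its stop (value of joint plunger above 0.008 m), for 0.1 s.
2. the plunger is let up again (value of joint plunger below 0.003 m), for 0.1 s.
3. the mirror is held so that the ball lies on the reflected line of sight (y of ball in the frame of sight between -0.025 and 0.025 m and x of ball in the frame of sight above 0.1 m and contact force between the fingers and mirror above 0.5 N), for 0.3 s.
At the end, for the whole second after the job is handed in: The gripper's fingers still hold the mirror (contact over 0.5 N), it is still (under 0.1 rad/s), and the ball's centre lies within 25 mm of the line of sight reflected from the camera (about 3 degrees of mirror angle); the camera's plunger is up again (within 3 mm) (all of step 3 and velocity of joint mirror between -0.1 and 0.1 rad/s and value of joint plunger below 0.003 m); the arm keeps its last pose, push and grip.
It fails at once if the tape measure is pushed away (distance of tape from where it was at the start of the episode above 0.03 m).
It fails at once if the jar is pushed away (distance of jar from where it was at the start of the episode above 0.03 m).
It fails at once if the screwdriver is pushed away (distance of screwdriver from where it was at the start of the episode above 0.03 m).
It also fails if it takes over 45 s, if anything falls off the work surface, if the arm or the gripper's body presses on something with over 40 N, if the wrist force passes 120 N, or if a joint passes its speed limit or range.

## Working session

There is one attempt and no reset: what is moved stays moved. The work goes in short steps, Python scripts to look and compute and a tool call to move; the robot and the scene stay as the last step left them, time stands still between calls to the robot, and variables do not carry over. Pictures are saved under pics/ and viewed, and the job is handed in when it is done.

Besides the shell and the picture viewer there is one more tool, called after "Request:" as name(argument=value, ...), one argument or row to a line, values as JSON. play_rows: Moves the arm, as the interface text tells. Shift numbers are shares of 0.025 m and turn numbers shares of 0.12 rad, none past 1 either way. Its arguments: {"type":"object","properties":{"targets":{"type":"array","items":{"type":"array","items":{"type":"number","minimum":-1,"maximum":1}}},"claw":{"type":"number"},"newtons":{"type":"number"}},"required":["targets"]}

```bash
mkdir -p pics; ls; python3 - <<'E'
from workcell import bot, viewer
import cv2,pickle
d={}
for n in("side","top"):
    c=viewer.read_camera(n);d[n]=c
    cv2.imwrite(f"pics/{n}0.png",c["frame"][:,:,::-1])
    print(n,c["mtx"].tolist(),c["k1"],c["rvec"],c["tvec"])
pickle.dump(d,open("cams0.pkl","wb"))
print(bot.get_obs())
E
```

```text
pics
side [[430.7791704219721, 0.0, 322.97618143459033], [0.0, 430.7791704219721, 196.55998201479645], [0.0, 0.0, 1.0]] -0.11924027332211845 [ 2.06048023 -0.12212042  0.10432082] [-0.50794079  0.15886883  0.93076833]
top [[478.9251274154345, 0.0, 328.8672977443553], [0.0, 478.9251274154345, 199.44363200239914], [0.0, 0.0, 1.0]] -0.11709857301984414 [ 2.10522621 -2.16573703  0.15496842] [0.07471493 0.54702356 1.11262254]
{'time': 0.1, 'qpos': array([ 1.18310741e+00,  2.64703266e-01,  1.60519862e+00,  2.52003033e-05,
        1.27371305e+00, -3.69043451e-02]), 'dq': array([ 1.57266720e-03, -5.02593804e-04, -2.76150079e-03, -2.46672745e-05,
        1.44591065e-04,  1.52280851e-03]), 'tau': array([-1.42762651e-04, -5.03619576e+01, -3.58072400e+01,  7.30319624e-02,
        2.32562766e-02, -6.80278686e-05]), 'tool_pos': array([0.23172577, 0.63334527, 0.25451629]), 'ee_rot': array([ 0.27371747,  1.55366351, -0.27682802]), 'contact_force': array([0.05542489, 0.68909052, 0.32823264]), 'ft_torque': array([ 0.0095082 ,  0.00606979, -0.02031891]), 'finger_gap': 1.0007231847809221}
```

```bash
sleep 1
```

```text
(no output)
```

View pics/side0.png

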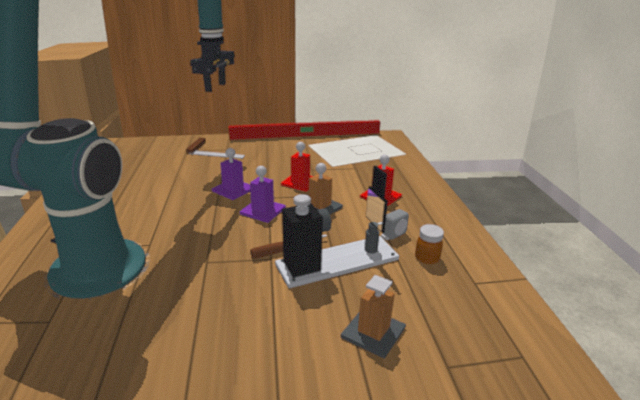

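View pics/top0.png

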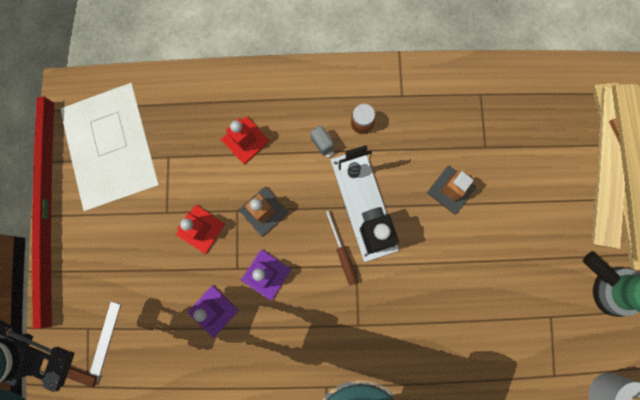

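The ball candidates in the top view are wood (256,205), red (236,126) and (187,224), and purple (260,273) and (200,315). The bare-wood leg at (256,205), which is (320,170) in the side view, is the match. The cap leg is at (463,181). I'll check this choice in close crops.

```bash
python3 - <<'E'
import cv2,pickle,numpy as np
d=pickle.load(open("cams0.pkl","rb"))
t=d["top"]["frame"][:,:,::-1]; s=d["side"]["frame"][:,:,::-1]
a=cv2.resize(t[120:270,225:425],(800,600),interpolation=cv2.INTER_CUBIC)
b=cv2.resize(s[140:290,240:440],(800,600),interpolation=cv2.INTER_CUBIC)
cv2.imwrite("pics/tc.png",a);cv2.imwrite("pics/sc.png",b)
E
```

```text
(no output)
```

View pics/tc.png

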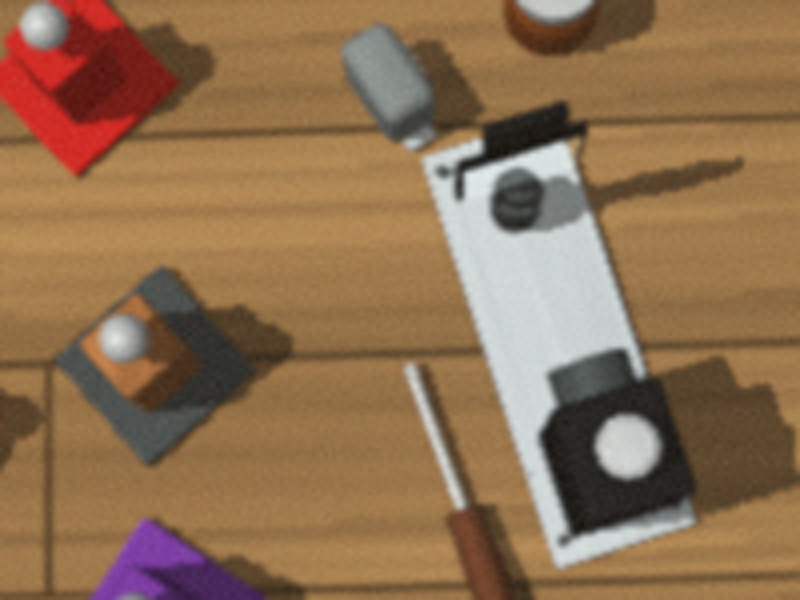

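View pics/sc.png

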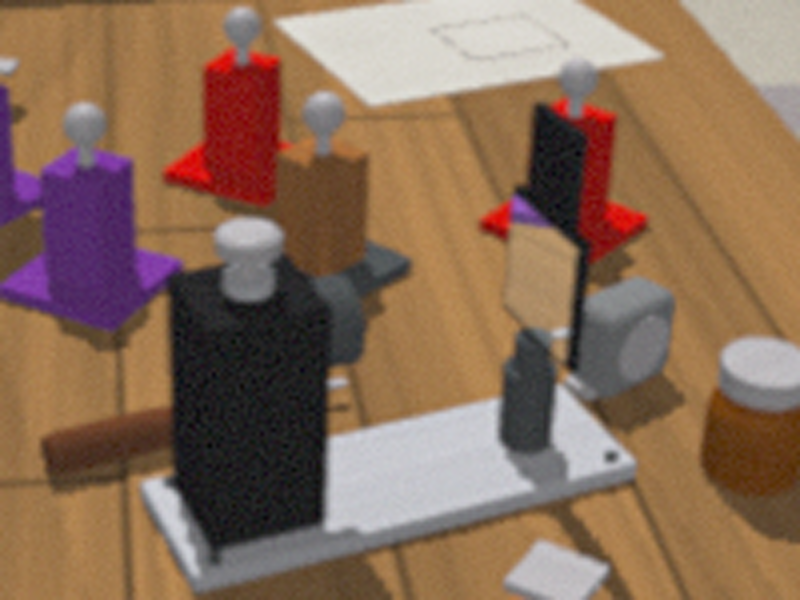

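The crops confirm the bare-wood leg with a steel ball: top crop (124,338), side crop (323,115). The plunger head is at top crop (628,447) and side crop (250,235), and the fin's top is at top crop about (525,115). Next I'll cast rays.

```bash
cat > h.py <<'E'
import cv2,pickle,numpy as np
from scipy.spatial.transform import Rotation as R
def ray(c,uv):
    K=np.array(c["mtx"]);p=(np.array(uv,float)-[K[0,2],K[1,2]])/K[0,0]
    r=np.linalg.norm(p);s=r
    for _ in range(30): s=r/(1+c["k1"]*s*s)
    p=p*s/r if r>0 else p
    M=R.from_rotvec(np.ravel(c["rvec"])).as_matrix();t=np.ravel(c["tvec"])
    return -M.T@t, M.T@np.append(p,1)
def onz(c,uv,z):
    o,d=ray(c,uv);return o+d*(z-o[2])/d[2]
def tri(c1,u1,c2,u2):
    o1,d1=ray(c1,u1);o2,d2=ray(c2,u2)
    s=np.linalg.lstsq(np.c_[d1,-d2],o2-o1,rcond=None)[0]
    a=o1+d1*s[0];b=o2+d2*s[1];return (a+b)/2,np.linalg.norm(a-b)
def proj(c,X):
    M=R.from_rotvec(np.ravel(c["rvec"])).as_matrix();p=M@np.asarray(X)+np.ravel(c["tvec"]);p=p[:2]/p[2]
    p=p*(1+c["k1"]*(p@p));K=np.array(c["mtx"]);return p*K[0,0]+K[:2,2]
T=lambda u,v:((u+.5)/4-.5+225,(v+.5)/4-.5+120)
S=lambda u,v:((u+.5)/4-.5+240,(v+.5)/4-.5+140)
E
python3 - <<'E'
from h import *
np.set_printoptions(precision=4,suppress=True)
d=pickle.load(open("cams0.pkl","rb"));t=d["top"];s=d["side"]
def blob(c,x0,y0,x1,y1,th):
    f=c["frame"][y0:y1,x0:x1].astype(int);m=((f.min(2)>th)&(f.max(2)-f.min(2)<25)).astype(np.uint8)
    n,l,st,ce=cv2.connectedComponentsWithStats(m);i=1+np.argmax(st[1:,4]);print(st[i],ce[i]);return ce[i]+[x0,y0]
pt=blob(t,370,220,395,245,140); bt=blob(t,246,195,268,215,120)
print(pt,bt,T(628,447),T(124,338))
print("plunger",onz(t,pt,.184),tri(t,pt,s,S(250,236)))
print("ball",onz(t,bt,.12),tri(t,bt,s,S(323,115)),onz(s,S(323,115),.12))
for p in[(425,155),(575,140),(558,567),(695,520)]: print("base",onz(t,T(*p),.012))
for p in[(485,125),(565,102)]: print("fin",onz(t,T(*p),.216))
for p in[(535,105),(587,135)]: print("finside",onz(s,S(*p),.216))
for p in[(558,567),(695,520)]: print("base",onz(t,T(*p),.012))
for p in[(200,590),(635,468),(145,485)]: print("baseS",onz(s,S(*p),.012))
print("cams",ray(t,(0,0))[0],ray(s,(0,0))[0])
E
```

```text
[  4   4  16  15 182] [11.3132 11.1978]
[ 4  4 10 11 85] [8.7529 8.9529]
[381.3132 231.1978] [254.7529 203.9529] (381.625, 231.375) (255.625, 204.125)
plunger [ 0.4563 -0.05    0.184 ] (array([ 0.4582, -0.0504,  0.1802]), np.float64(0.0031381011675675054))
ball [0.5315 0.2261 0.12  ] (array([0.5323, 0.2264, 0.1182]), np.float64(0.0011682051219324766)) [0.5324 0.2227 0.12  ]
base [0.6581 0.0515 0.012 ]
base [ 0.665  -0.0431  0.012 ]
base [ 0.3988 -0.0221  0.012 ]
base [ 0.4248 -0.1069  0.012 ]
fin [0.6231 0.0195 0.216 ]
fin [ 0.6342 -0.0226  0.216 ]
finside [0.6189 0.017  0.216 ]
finside [ 0.6372 -0.0225  0.216 ]
base [ 0.3988 -0.0221  0.012 ]
base [ 0.4248 -0.1069  0.012 ]
baseS [ 0.4278 -0.1175  0.012 ]
baseS [ 0.681 -0.038  0.012]
baseS [ 0.4032 -0.0252  0.012 ]
cams [0.3699 0.0496 1.1847] [ 0.3927 -0.804   0.5907]
```

```bash
cat > go.py <<'E'
from h import *
from workcell import bot
np.set_printoptions(precision=3,suppress=True)
def st():
    o=bot.get_obs();M=R.from_rotvec(o["ee_rot"]).as_matrix()
    print("t",o["time"],"p",o["tool_pos"],"F",o["contact_force"],"gap",o["finger_gap"],"q",o["qpos"]);print("jaw yaw deg",np.degrees(np.arctan2(M[1,1],M[0,1])),"toolx",M[:,0]);return o,M
def to(P,yaw):
    o,M=st();y=np.array([np.cos(np.radians(yaw)),np.sin(np.radians(yaw)),0]);x=np.array([0,0,-1.])
    G=np.c_[x,y,np.cross(x,y)]
    print("shift units total",M.T@(np.array(P)-o["tool_pos"])/.025,"turn units",R.from_matrix(M.T@G).as_rotvec()/.12)
E
python3 - <<'E'
from go import *
to((.4565,-.050,.256),15.8)
to((.4565,-.050,.256),15.8-180)
E
```

```text
t 0.1 p [0.232 0.633 0.255] F [0.055 0.689 0.328] gap 1.0007231847809221 q [ 1.183  0.265  1.605  0.     1.274 -0.037]
jaw yaw deg 69.90110643380528 toolx [-0.001 -0.002 -1.   ]
shift units total [ -0.015 -22.58   17.836] turn units [7.869 0.007 0.016]
t 0.1 p [0.232 0.633 0.255] F [0.055 0.689 0.328] gap 1.0007231847809221 q [ 1.183  0.265  1.605  0.     1.274 -0.037]
jaw yaw deg 69.90110643380528 toolx [-0.001 -0.002 -1.   ]
shift units total [ -0.015 -22.58   17.836] turn units [-18.311  -0.019   0.009]
```

Request:
play_rows(
  targets=[
    [0,-0.75,0.6,0,0,0],
    [0,-0.75,0.6,0,0,0],
    [0,-0.75,0.6,0,0,0],
    [0,-0.75,0.6,0,0,0],
    [0,-0.75,0.6,0,0,0],
    [0,-0.75,0.6,0,0,0],
    [0,-0.75,0.6,0,0,0],
    [0,-0.75,0.6,0,0,0],
  ],
  claw=1,
  newtons=10,
)

```text
time: 0.77
tool_pos: [0.2931, 0.4504, 0.2551]
ee_rot: [0.274, 1.554, -0.276]
contact_force: [0.4, 0.4, -0.4]
finger_gap: 0.417
```

Request:
play_rows(
  targets=[
    [0,-0.75,0.6,0,0,0],
    [0,-0.75,0.6,0,0,0],
    [0,-0.75,0.6,0,0,0],
    [0,-0.75,0.6,0,0,0],
    [0,-0.75,0.6,0,0,0],
    [0,-0.75,0.6,0,0,0],
    [0,-0.75,0.6,0,0,0],
    [0,-0.75,0.6,0,0,0],
  ],
)

```text
time: 1.43
tool_pos: [0.3541, 0.2684, 0.2553]
ee_rot: [0.275, 1.554, -0.275]
contact_force: [-0.5, 0.2, -0.4]
finger_gap: 0.004
```

Request:
play_rows(
  targets=[
    [0,-0.75,0.6,0,0,0],
    [0,-0.75,0.6,0,0,0],
    [0,-0.75,0.6,0,0,0],
    [0,-0.75,0.6,0,0,0],
    [0,-0.75,0.6,0,0,0],
    [0,-0.75,0.6,0,0,0],
    [0,-0.75,0.6,0,0,0],
    [0,-0.75,0.6,0,0,0],
  ],
)

```text
time: 2.1
tool_pos: [0.4152, 0.0864, 0.2554]
ee_rot: [0.275, 1.554, -0.275]
contact_force: [0.2, 0.1, -0.0]
finger_gap: 0.003
```

Request:
play_rows(
  targets=[
    [0,-0.75,0.6,0,0,0],
    [0,-0.75,0.6,0,0,0],
    [0,-0.75,0.6,0,0,0],
    [0,-0.75,0.6,0,0,0],
    [0,-0.75,0.6,0,0,0],
    [0,-0.75,0.6,0,0,0],
    [0,0,0,0,0,0],
    [0,0,0,0,0,0],
  ],
)

```text
time: 2.77
tool_pos: [0.461, -0.0497, 0.2552]
ee_rot: [0.278, 1.554, -0.277]
contact_force: [-0.5, 0.2, -0.0]
finger_gap: 0.002
```

```bash
python3 - <<'E'
from go import *
to((.4565,-.050,.256),15.8)
E
```

```text
t 2.7667 p [ 0.461 -0.05   0.255] F [-0.46   0.17  -0.043] gap 0.0017430920499377192 q [-0.161 -0.144  2.036  0.     1.251 -1.379]
jaw yaw deg 69.75307961451887 toolx [-0.001  0.    -1.   ]
shift units total [-0.031 -0.073 -0.166] turn units [ 7.847 -0.01   0.005]
```

Request:
play_rows(
  targets=[
    [0,-0.07,-0.17,0,0,0],
    [0,0,0,1,0,0],
    [0,0,0,1,0,0],
    [0,0,0,1,0,0],
    [0,0,0,1,0,0],
    [0,0,0,1,0,0],
    [0,0,0,1,0,0],
    [0,0,0,1,0,0],
  ],
)

```text
time: 3.43
tool_pos: [0.4558, -0.0478, 0.2555]
ee_rot: [0.928, 1.365, -0.928]
contact_force: [0.0, 1.2, -0.4]
finger_gap: 0.003
```

Request:
play_rows(
  targets=[
    [0.5,0,0,0.85,0,0],
    [0.5,0,0,0,0,0],
    [0.4,0,0,0,0,0],
    [0,0,0,0,0,0],
  ],
)

```text
time: 3.77
tool_pos: [0.4543, -0.0482, 0.2176]
ee_rot: [0.998, 1.334, -1.002]
contact_force: [-0.9, 1.3, -0.2]
finger_gap: 0.004
```

```bash
python3 - <<'E'
from go import *
from workcell import viewer
to((.4565,-.050,.190),15.8)
for n,(x,y) in dict(side=(230,130),top=(310,150)).items():
    c=viewer.read_camera(n);cv2.imwrite(f"pics/p_{n}.png",cv2.resize(c["frame"][y:y+150,x:x+160,::-1],(640,600),interpolation=cv2.INTER_CUBIC))
E
```

```text
t 3.7667 p [ 0.454 -0.048  0.218] F [-0.906  1.286 -0.206] gap 0.0039567064089613396 q [-0.16  -0.126  2.091  0.     1.182 -0.442]
jaw yaw deg 16.133701239300155 toolx [-0.005  0.001 -1.   ]
shift units total [1.104 0.069 0.096] turn units [ 0.048 -0.02   0.04 ]
```

View pics/p_side.png

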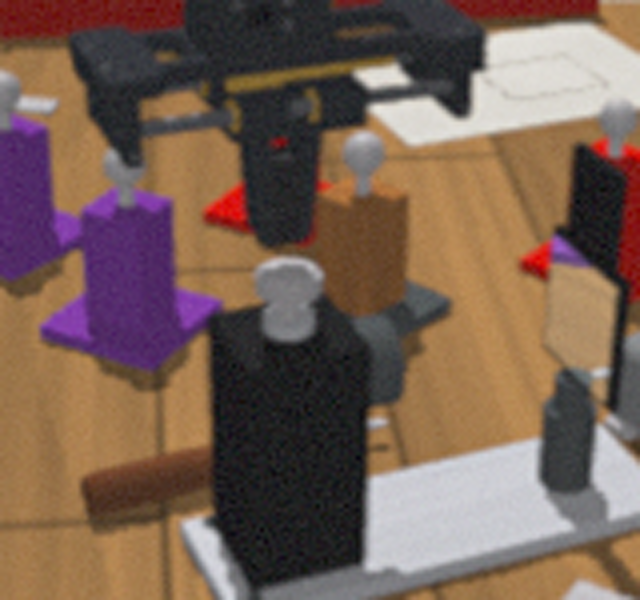

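View pics/p_top.png

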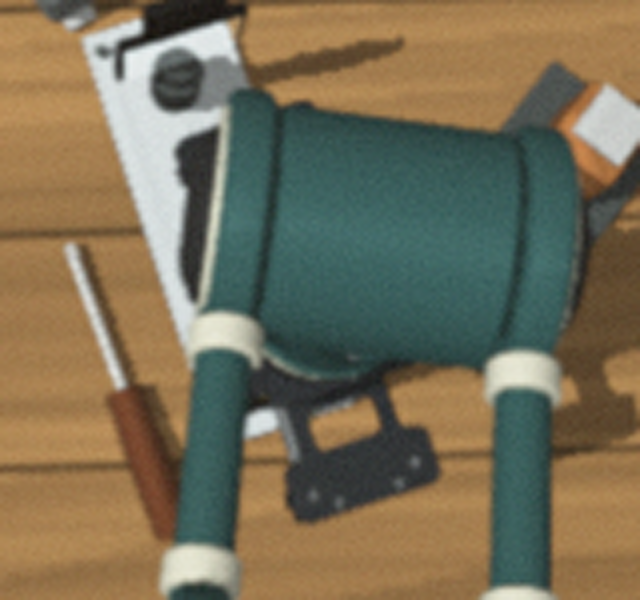

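The fingertips, crop (280,240), are right above the plunger head at (290,270). Pressing gently.

Request:
play_rows(
  targets=[
    [0.3,0.07,0.1,0,0,0],
    [0.3,0,0,0,0,0],
    [0.2,0,0,0,0,0],
    [0.15,0,0,0,0,0],
    [0.1,0,0,0,0,0],
    [0,0,0,0,0,0],
  ],
)

```text
time: 4.37
tool_pos: [0.4592, -0.0513, 0.1946]
ee_rot: [1.002, 1.328, -1.002]
contact_force: [-0.6, -0.5, 4.6]
finger_gap: 0.005
```

Request:
play_rows(
  targets=[
    [0.1,0,0,0,0,0],
    [0.1,0,0,0,0,0],
    [0,0,0,0,0,0],
    [0,0,0,0,0,0],
  ],
)

```text
time: 4.7
tool_pos: [0.4593, -0.0512, 0.1913]
ee_rot: [1.002, 1.327, -1.002]
contact_force: [-4.1, 0.4, 10.4]
finger_gap: 0.008
```

Request:
play_rows(
  targets=[
    [0.06,0,0,0,0,0],
    [0,0,0,0,0,0],
    [0,0,0,0,0,0],
  ],
)

```text
time: 4.95
tool_pos: [0.4594, -0.0513, 0.1912]
ee_rot: [1.002, 1.327, -1.002]
contact_force: [-8.2, 0.8, 18.9]
finger_gap: 0.003
```

The stop is confirmed: force went from 10 to 19 N with no further travel. Lifting.

Request:
play_rows(
  targets=[
    [-0.4,0,0,0,0,0],
    [-0.6,0,0,0,0,0],
    [-0.7,0,0,0,0,0],
    [-0.7,0,0,0,0,0],
    [-0.7,0,0,0,0,0],
    [-0.6,0,0,0,0,0],
    [0,0,0,0,0,0],
  ],
)

```text
time: 5.53
tool_pos: [0.4607, -0.0514, 0.2837]
ee_rot: [1.004, 1.323, -0.999]
contact_force: [0.1, 0.8, 0.1]
finger_gap: 0.005
```

```bash
python3 - <<'E'
from go import *
from workcell import viewer
u=np.array([np.cos(np.radians(15.8)),np.sin(np.radians(15.8))])
g=np.array([.6216,-.0034])+.004*u; print(g)
to((*g,.275),15.8)
c=viewer.read_camera("side");x,y=230,130;cv2.imwrite(f"pics/q_side.png",cv2.resize(c["frame"][y:y+150,x:x+160,::-1],(640,600),interpolation=cv2.INTER_CUBIC))
E
```

```text
[ 0.625 -0.002]
t 5.5333 p [ 0.461 -0.051  0.284] F [0.142 0.843 0.103] gap 0.004534831956161449 q [-0.165 -0.167  2.003  0.     1.3   -0.443]
jaw yaw deg 15.927621449331088 toolx [ 0.006 -0.001 -1.   ]
shift units total [ 0.384  6.874 -0.079] turn units [ 0.019  0.019 -0.043]
```

View pics/q_side.png

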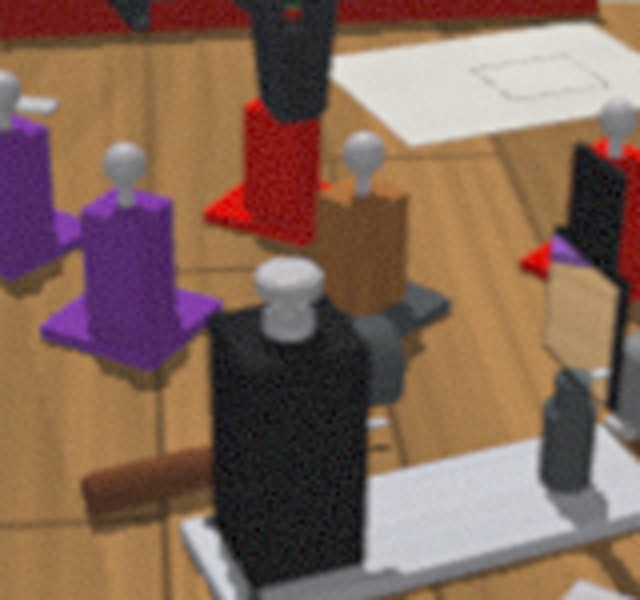

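The plunger head is back up at crop (290,275), the same as before. Moving above the fin and opening.

Request:
play_rows(
  targets=[
    [0,0.9,0,0,0,0],
    [0,0.9,0,0,0,0],
    [0,0.9,0,0,0,0],
    [0,0.9,0,0,0,0],
    [0,0.9,0,0,0,0],
    [0,0.9,0,0,0,0],
    [0,0.9,0,0,0,0],
    [0,0.57,-0.08,0,0,0],
  ],
  claw=0,
)

```text
time: 6.25
tool_pos: [0.6245, -0.0016, 0.2778]
ee_rot: [1.001, 1.33, -1.003]
contact_force: [-0.5, -0.4, -0.1]
finger_gap: 0.586
```

Request:
play_rows(
  targets=[
    [0,0,0,0,0,0],
    [0,0,0,0,0,0],
    [0,0,0,0,0,0],
  ],
)

```text
time: 6.5
tool_pos: [0.6224, -0.0022, 0.2789]
ee_rot: [1.001, 1.33, -1.004]
contact_force: [-1.0, 0.8, -0.1]
finger_gap: 0.813
```

```bash
python3 - <<'E'
from go import *
from workcell import viewer
to((.6254,-.0023,.200),15.8)
for n,(x,y) in dict(side=(300,110),top=(270,90)).items():
    c=viewer.read_camera(n);cv2.imwrite(f"pics/g_{n}.png",cv2.resize(c["frame"][y:y+150,x:x+160,::-1],(640,600),interpolation=cv2.INTER_CUBIC))
E
```

```text
t 6.5 p [ 0.622 -0.002  0.279] F [-0.994  0.814 -0.053] gap 0.8131893792457754 q [-0.043  0.154  1.693 -0.     1.298 -0.321]
jaw yaw deg 15.935959112141681 toolx [-0.003 -0.    -1.   ]
shift units total [3.157 0.123 0.04 ] turn units [ 0.02  -0.006  0.024]
```

View pics/g_side.png

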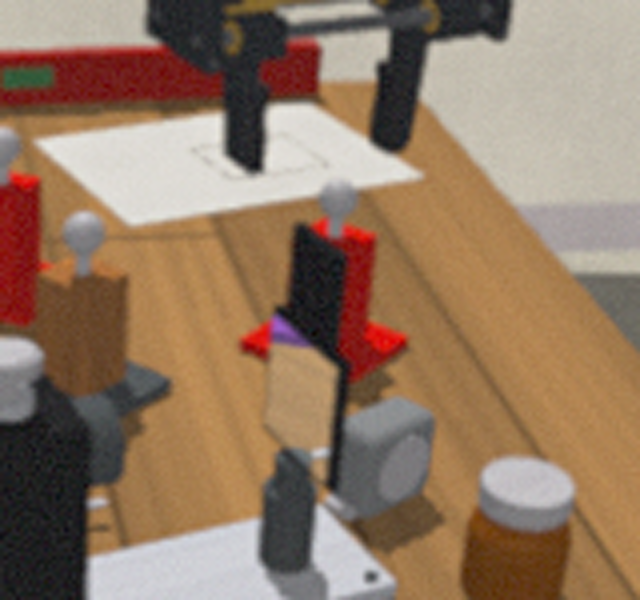

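View pics/g_top.png

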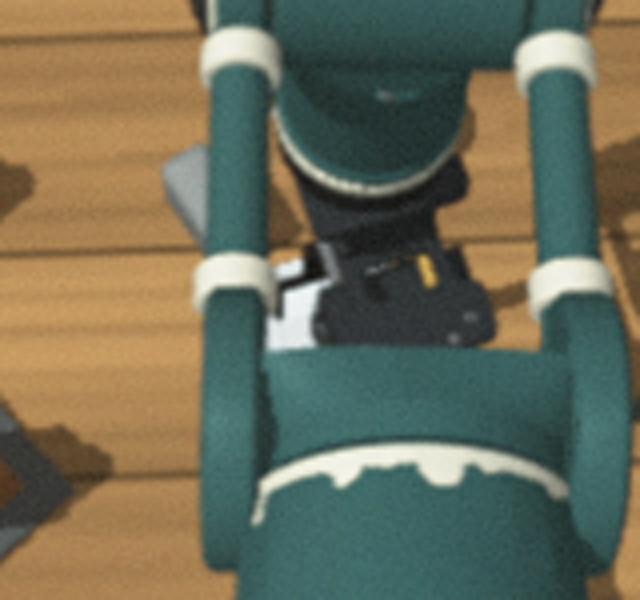

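The open jaws straddle the fin: fingers at crop x about 245 and 395, fin at about 318. Descending.

Request:
play_rows(
  targets=[
    [0.5,0.12,0.04,0,0,0],
    [0.6,0,0,0,0,0],
    [0.6,0,0,0,0,0],
    [0.6,0,0,0,0,0],
    [0.5,0,0,0,0,0],
    [0.36,0,0,0,0,0],
    [0,0,0,0,0,0],
    [0,0,0,0,0,0],
  ],
)

```text
time: 7.27
tool_pos: [0.6264, -0.0023, 0.2008]
ee_rot: [1.002, 1.329, -1.003]
contact_force: [0.4, 0.8, 0.4]
finger_gap: 1.0
```

Request:
play_rows(
  targets=[
    [0,0,0,0,0,0],
    [0,0,0,0,0,0],
    [0,0,0,0,0,0],
    [0,0,0,0,0,0],
    [0,0,0,0,0,0],
    [0,0,0,0,0,0],
    [0,0,0,0,0,0],
    [0,0,0,0,0,0],
  ],
  claw=1,
  newtons=20,
)

```text
time: 7.93
tool_pos: [0.6268, -0.0022, 0.2015]
ee_rot: [1.002, 1.328, -1.002]
contact_force: [0.1, -0.4, -0.5]
finger_gap: 0.42
```

Request:
play_rows(
  targets=[
    [0,0,0,0,0,0],
    [0,0,0,0,0,0],
    [0,0,0,0,0,0],
    [0,0,0,0,0,0],
    [0,0,0,0,0,0],
    [0,0,0,0,0,0],
    [0,0,0,0,0,0],
    [0,0,0,0,0,0],
  ],
)

```text
time: 8.6
tool_pos: [0.6272, -0.0021, 0.2015]
ee_rot: [1.002, 1.327, -1.001]
contact_force: [2.9, -0.1, -2.1]
finger_gap: 0.088
```

```bash
python3 - <<'E'
from go import *
to((.6254,-.0023,.200),15.8); print(bot.get_obs()["ft_torque"])
E
```

```text
t 8.6 p [ 0.627 -0.002  0.201] F [ 2.886 -0.077 -2.142] gap 0.08766922282767935 q [-0.043  0.212  1.77   0.     1.159 -0.321]
jaw yaw deg 15.925880236025488 toolx [ 0.001  0.    -1.   ]
shift units total [ 0.058 -0.07  -0.013] turn units [ 0.018  0.001 -0.007]
[ 0.011 -0.343  0.05 ]
```

Gripped: the gap is 7.7 mm and the fin is 8 mm thick. The mirror target is −42.2°, which is +6.14 turn units about tool x, with a small arc shift along tool z.

Request:
play_rows(
  targets=[
    [0,0,0,0,0,0],
    [0,0,0.006,0.3,0,0],
    [0,0,0.01,0.5,0,0],
    [0,0,0.01,0.5,0,0],
    [0,0,0.01,0.5,0,0],
    [0,0,0.01,0.5,0,0],
    [0,0,0.01,0.5,0,0],
    [0,0,0,0,0,0],
  ],
  newtons=30,
)

```text
time: 9.27
tool_pos: [0.6277, -0.0034, 0.2015]
ee_rot: [1.254, 1.18, -1.251]
contact_force: [4.5, 1.0, -2.8]
finger_gap: 0.088
```

Request:
play_rows(
  targets=[
    [0,0,0.01,0.5,0,0],
    [0,0,0.01,0.5,0,0],
    [0,0,0.01,0.5,0,0],
    [0,0,0.01,0.5,0,0],
    [0,0,0.01,0.5,0,0],
    [0,0,0.01,0.5,0,0],
    [0,0,0.006,0.34,0,0],
    [0,0,0,0,0,0],
  ],
)

```text
time: 9.93
tool_pos: [0.6277, -0.0051, 0.2015]
ee_rot: [1.54, 0.955, -1.536]
contact_force: [5.5, 1.8, -3.7]
finger_gap: 0.09
```

Request:
play_rows(
  targets=[
    [0,0,0,0,0,0],
    [0,0,0,0,0,0],
    [0,0,0,0,0,0],
    [0,0,0,0,0,0],
  ],
)

```text
time: 10.27
tool_pos: [0.6277, -0.005, 0.2015]
ee_rot: [1.539, 0.956, -1.535]
contact_force: [6.4, 1.0, -4.5]
finger_gap: 0.087
```

```bash
python3 - <<'E'
from go import *
from workcell import viewer
to((.6252,-.0052,.200),-26.4); print(bot.get_obs()["ft_torque"])
for n,(x,y) in dict(side=(300,130),top=(270,90)).items():
    c=viewer.read_camera(n);cv2.imwrite(f"pics/e_{n}.png",cv2.resize(c["frame"][y:y+120,x:x+160,::-1],(800,600),interpolation=cv2.INTER_CUBIC))
E
```

```text
t 10.2667 p [ 0.628 -0.005  0.201] F [ 6.358  0.96  -4.486] gap 0.08692557289051997 q [-0.048  0.212  1.769  0.     1.157  0.409]
jaw yaw deg -26.167287174414575 toolx [ 0.002  0.    -1.   ]
shift units total [ 0.059 -0.088  0.05 ] turn units [ 0.034 -0.01  -0.018]
[ 0.033 -0.862  0.077]
```

View pics/e_side.png

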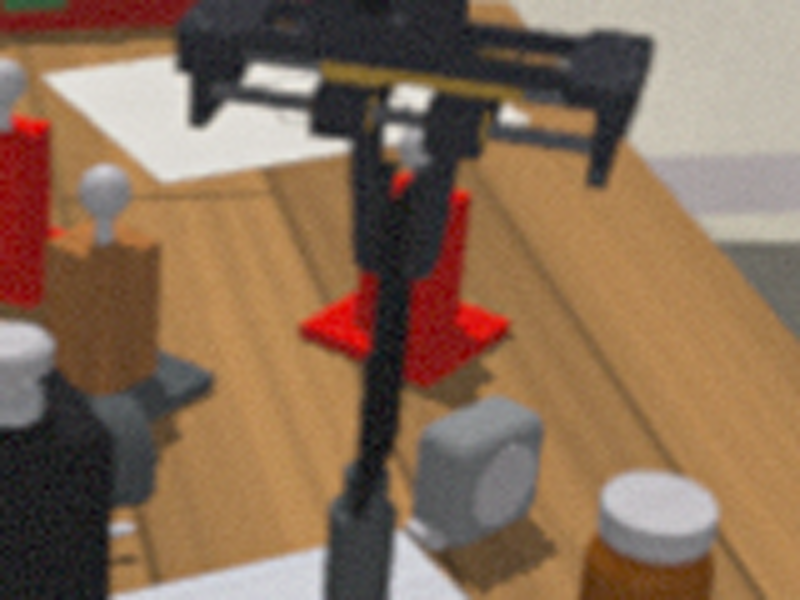

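View pics/e_top.png

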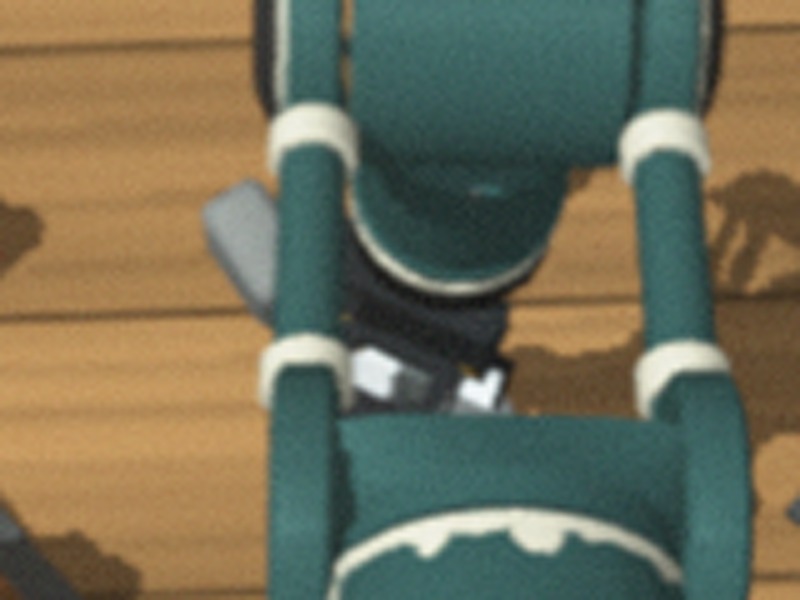

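Holding: the mirror is nearly edge-on in the side view at crop (385,380), and its roughly 42 px apparent width fits about −42°. One cross-check of the rig's yaw and the resulting miss distance before I hand in.

```bash
python3 - <<'E'
from go import *
d=pickle.load(open("cams0.pkl","rb"));t=d["top"]
f=t["frame"].astype(int);m=((f.min(2)>150)&(f.max(2)-f.min(2)<40)).astype(np.uint8)
E=[]
for v in range(165,250):
    x=np.where(m[v,320:400])[0]
    if len(x)>3: E.append((320+x[0],v))
P=np.array([onz(t,e,.012)[:2] for e in E])
v=cv2.fitLine(P.astype(np.float32),cv2.DIST_HUBER,0,1e-3,1e-3).ravel()
a=np.degrees(np.arctan2(v[1],v[0]));a=a if abs(a)<90 else a-180*np.sign(a);print("rig yaw",a,len(P))
o,M=st();jaw=np.degrees(np.arctan2(M[1,1],M[0,1]))
for yaw in(a,15.8):
  for ax in((.6216,-.0034),(.6238,-.0032)):
    for B in((.5315,.2261),(.5324,.2227)):
      s=np.radians(2*(jaw+180)-(yaw+180)); w=np.array(B)-ax
      print(yaw,ax,B,"x",w@[np.cos(s),np.sin(s)],"y",w@[-np.sin(s),np.cos(s)])
print(o["dq"])
E
```

```text
rig yaw -2.3746808 85
t 10.3667 p [ 0.628 -0.005  0.201] F [ 6.418  1.46  -3.14 ] gap 0.08690268917068175 q [-0.048  0.212  1.769  0.     1.157  0.409]
jaw yaw deg -26.166067520004557 toolx [ 0.003  0.    -1.   ]
-2.3746808 (0.6216, -0.0034) (0.5315, 0.2261) x 0.23366400997921602 y -0.07867267912326896
-2.3746808 (0.6216, -0.0034) (0.5324, 0.2227) x 0.23048206177233715 y -0.07717427810593737
-2.3746808 (0.6238, -0.0032) (0.5315, 0.2261) x 0.23492628034798746 y -0.07685976061541444
-2.3746808 (0.6238, -0.0032) (0.5324, 0.2227) x 0.2317443321411086 y -0.07536135959808284
15.8 (0.6216, -0.0034) (0.5315, 0.2261) x 0.24654570391307107 y -0.0018643717462718276
15.8 (0.6216, -0.0034) (0.5324, 0.2227) x 0.24305512928176692 y -0.0014332235776615427
15.8 (0.6238, -0.0032) (0.5315, 0.2261) x 0.2471795229908601 y 0.0002518213868402167
15.8 (0.6238, -0.0032) (0.5324, 0.2227) x 0.24368894835955598 y 0.0006829695554505017
[ 0.     0.    -0.001  0.     0.001  0.   ]
```

That yaw fit was contaminated, most likely by the bright screwdriver shaft left of the plate. I'll redo it on the plate's own component.

```bash
python3 - <<'E'
from h import *
d=pickle.load(open("cams0.pkl","rb"));t=d["top"]
f=t["frame"].astype(int);m=((f.min(2)>130)&(f.max(2)-f.min(2)<40)).astype(np.uint8)
n,l,s,c=cv2.connectedComponentsWithStats(m);i=l[185,358];print(s[i])
E=[]
for v in range(170,248):
    x=np.where(l[v]==i)[0]
    if len(x)>2: E.append((x[0],v))
P=np.array([onz(t,e,.012)[:2] for e in E])
v=cv2.fitLine(P.astype(np.float32),cv2.DIST_HUBER,0,1e-3,1e-3).ravel()
print(np.degrees(np.arctan2(v[1],v[0])),len(P),np.std((P-v[2:])@[-v[1],v[0]]))
E
```

```text
[ 330  155   68  107 2278]
16.124834 78 0.0006692352907735209
```

The rig yaw is 16.1° with 0.7 mm residual, against 15.8° assumed, so the miss is only a millimetre or two. Handing in.

```bash
python3 -c "
from workcell import bot
print(bot.sign_off())"
```

```text
the job is handed in; nothing more can be done
None
```

I pressed the camera's plunger to its stop, let it come back up, then gripped the mirror's fin and turned the mirror about −42°. I handed the job in still holding it there; the sign-off gives no verdict.

- **Plunger:** At the stop the force rose from 10 N to 19 N with no further travel. A picture afterwards showed the head back up.
- **Ball chosen:** It is the one on the bare wooden leg; the red and purple legs are the look-alikes. It measured about 245 mm from the mirror, at the stated height to within 2 mm.
- **Mirror hold:** The gripper closed to 7.7 mm on the 8 mm fin with a 30 N grip set. The measured twisting moment was 0.077 N m; the spring should give about 0.088 N m at that angle.
- **Aim:** I estimate the reflected line passes about 1–4 mm from the ball's centre; the limit is 25 mm. This comes from the arm's pose and the camera measurements, because the reflection itself could not be seen directly.
- **Bystanders:** The tape measure and jar looked undisturbed in the last pictures. I last saw the screwdriver clear of the arm while pressing the plunger; later pictures only partly show it.

**Checks that disagreed:**
- My first automatic fit of the rig's direction gave −2.4°, most likely because it picked up the screwdriver shaft. Redone on the plate alone it gave 16.1°, against the 15.8° I used.
- The mirror axis implied by the grip was about 2 mm off the camera measurement. A sideways load of about 6 N remained on the gripper at the end.

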